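# Shut and lock the extraction slide damper

## Robot

A 6-joint arm with a two-finger parallel gripper is mounted at the origin on the work surface. World frame = base frame: x ahead of the robot, y to its left, z up, the work surface at z = 0. Lengths are in m, angles in rad, forces in N, time in s.
With the tool pointing down it reaches from about 0.2 to 0.875 m from the base axis. Payload 3.4 kg.
Tool frame: the origin (TCP) lies midway between the tips of the shut fingers; the grasp point (between the pads) lies 19 mm behind it; z points along the fingers, y is the direction in which the jaws open and shut (so a half turn about z gives the same grasp; the last joint's range is limited). The gripper opens to 94 mm and grips with 3 to 60 N. Pads are 16 mm wide; open, the fingers measure 119 mm over their backs; the gripper's body (75 mm by 177 mm) begins 78 mm behind the grasp point.
Start: joints at [1.089, 0.276, 1.505, -0, 1.361, -0.121], TCP at [0.203, 0.538, 0.185] pointing down, gripper open.
Joint ranges: [-2.89, 2.89], [-0.75, 2.08], [0.22, 2.7], [-1.18, 4.32], [0.11, 2.71], [-2.7, 2.7]. Speed limits (rad/s): [2.57, 2.57, 3.14, 3.14, 3.14, 3.14].

## Interface

Orientations are given as a rotation vector (axis times angle).
In Python, from plant import sensors, eyes, manip gives the robot as it stands. The module is installed in compiled form; this text tells all that it offers.
- The arm moves only by the tool servo_tool, never from a script. Its argument "increments" is a list that holds one entry, the list of rows, each a list of 7 numbers: the finger opening in mm, from 0 to 94, then the shift along the tool's x, y, z each as a share of 20 cm, from -1 to 1, then the turn, a rotation vector about the tool's x, y, z each as a share of 360 degrees, from -1 to 1. A call has 1 to 8 rows; each row is the pose to reach, as a shift and turn from the pose commanded when the call began, along the tool's axes at that moment, turning the shorter way round; what a row does not reach only later rows make up. A row lasts 1/12 s, in which the tool goes at most 41.7 mm and 7.16 degrees, less where a joint would pass 70% of its speed; a pose out of reach is approached as far as the arm can. A call with a number of a shift or a turn outside -1 to 1 is refused whole. A call with a gripper value outside its range is refused whole. The fingers move at their own pace and stop on an object; "grip_force" is the grip in N (left out, the last holds). Time passes only in rows, so rows that repeat a pose let the fingers close. It gives the time, the measured TCP pose, the force and the opening at its end, in the units of the state.
- sensors.sense(): the state, without advancing time (a new reading comes with each control period).
- eyes.capture(name): name is "scene" or "top"; returns the picture (384x512x3 uint8, red, green, blue); there is no depth.
- eyes.camera_params(name): a dict with "fx", "fy", "cx", "cy" (pixels), "world_to_cam" (4x4, takes a point from world to camera coordinates). Camera axes: x right, y up, looking along -z (the intrinsics and any distortion apply to the point x, -y, -z); pixel columns grow to the right and rows downward; lengths in m; the calibration is good to about 2 mm. A picture is of the moment at which its call begins. camera_params takes no time and is no camera call.
- manip.hand_in(): hands the job in, once; it reports no verdict.
The state is a dict: "time": time; "joint_pos": joint angles; "dq": joint speeds; "joint_efforts": joint torques, N m; "tool_pos": TCP position; "tcp_rot": TCP orientation; "ft_force": force on the tool from outside, world axes, zero at the start; "ft_torque": the same for the moment, N m; "opening": opening from 0.0 (shut) to 1.0 (fully open).
Only numpy, scipy, OpenCV 4.12 (cv2) and the standard library are available. Lean on these libraries where they do the work, as an engineer would, in place of code of your own. Each camera call takes 0.05 s, during which the arm holds its last target.

## Task

Shut the suction port of the bench damper and lock it: with the fingertips push the round knob along the long leg of its L-shaped slot until the blade is fully across the port, then push it sideways round the corner to the very end of the short leg. The knob's pin must stay down in the slot all the way (do not lift it), and the tins, cup and other things standing around stay where they are.

Things in the scene. Friction and masses are not known exactly. Their poses are not given: they have to be found in the camera images.
- damper: grey slide damper fixed to the table, a flat box 380 (own x) x 180 (own y) x 60 mm high; origin at the centre of its underside, z up; own +x points from the knob's end to the port. Its 6 mm top plate (top face 60 mm up) has an L-shaped slot 16 mm wide: pin centre free from x = -147 to -33 mm along the long leg (y = -30 mm), then on the short leg (x = -35 mm) to y = +42 mm. Yaw up to 0.5 either way
- slot_start (a point): point on the slot's centre line, at the top face, 2 mm before the near end of the pin's run on the long leg
- slot_corner (a point): where the centre lines of the two legs cross, at the height of the top face; 110 mm from slot_start
- slot_end (a point): end of the short leg: where the pin's centre stands when home (2 mm play left), at the height of the top face; 70 mm from slot_corner
- selector: loose knob piece, 0.3 to 0.5 kg: a steel disc 68 mm across, 8 mm thick, lies on the top plate; on it a black round knob 34 mm across, 30 mm high; below it a steel pin 12 mm thick reaches 24 mm down into the slot. Origin: centre of the disc's underside, z up; yaw means nothing. Starts 4 to 24 mm from the near end of the long leg. Slides at 2-8 N, held down by weight only: push just above the disc
- port (a point): centre of the square suction port, 90 x 90 mm, in the top plate (120 mm along +x from the damper's centre), 60 mm up, with an 8 mm high dark rim around it
- blade (a joint): travel (m) along the damper's +x of the flat aluminium blade, 140 mm wide, 12 mm below the plate's top: 0 = port open, 0.082 to 0.086 = shut. Starts at 0 to 0.02 and stays where it is left (friction 0.8 N). It is not fastened to the knob: the pin pushes its rear edge ahead and, once in the short leg, stands behind it and locks it
- thinner_jar: small amber jar, 38 mm diameter, 55 mm high, standing on the damper's top plate (near-left corner); leave alone; origin at the centre of its underside
- sample_tin: small tin, 44 mm diameter, 45 mm high, standing on the damper's top plate between the slot and the port, on the -y side; leave alone; origin at the centre of its underside
- paint_tin: paint tin, 90 mm diameter, 110 mm high, on the table to the +y side of the damper; leave alone; origin at the centre of its underside
- tape_roll: roll of paper tape, 100 mm diameter, 25 mm high, lying on the table to the -y side of the damper; leave alone; origin at the centre of its underside
- mixing_cup: white plastic cup, 80 mm rim, 85 mm high, on the table to the -y side of the damper; leave alone; origin at the centre of its underside
- sanding_block: cork block 100 x 65 x 30 mm, on the table to the +y side of the damper; leave alone; origin at the centre of its underside
Mind the look-alikes: they are no part of the job. Leave any purple look-alike of the selector alone.

How it is judged:
By the outcome, as a careful person would: the job done as asked, in the order asked, and still so for the second after the job is handed in, with the robot touching nothing.
It also fails if it takes over 48 s, if anything falls off the work surface, if the arm or the gripper's body presses on something with over 40 N, if the wrist force passes 120 N, or if a joint passes its speed limit or range.

## Working session

There is one attempt and no reset: what is moved stays moved. The work goes in short steps, Python scripts to look and compute and a tool call to move; the robot and the scene stay as the last step left them, time stands still between calls to the robot, and variables do not carry over. Pictures are saved under pics/ and viewed, and the job is handed in when it is done.

Besides the shell and the picture viewer there is one more tool, called after "Emit:" in YAML: its name, and indented under it one key for each argument. servo_tool: Moves the arm, as the interface text tells. Its arguments: {"type":"object","properties":{"increments":{"type":"array"},"grip_force":{"type":"number"}},"required":["increments"]}

```bash
mkdir -p pics
python3 - <<'E'
from plant import sensors, eyes
import cv2
s=sensors.sense(); print(s)
for n in("scene","top"):
    im=eyes.capture(n); cv2.imwrite(f"pics/{n}0.png",im[:,:,::-1])
    cv2.imwrite(f"pics/{n}0b.png",cv2.resize(im[:,:,::-1],(800,600),interpolation=cv2.INTER_CUBIC))
    print(eyes.camera_params(n))
E
```

```text
{'time': 0.0, 'joint_pos': array([ 1.08894974e+00,  2.76580930e-01,  1.50607940e+00, -4.74655581e-05,
        1.36068580e+00, -1.21002448e-01]), 'dq': array([-0.00026482,  0.00087416,  0.00080713,  0.00019449, -0.00067533,
       -0.00028753]), 'joint_efforts': array([ 9.50347821e-04, -4.04580224e+01, -2.37227941e+01,  7.01160170e-02,
        3.46165092e-02, -1.38582859e-04]), 'tool_pos': array([0.20276513, 0.53744194, 0.1840342 ]), 'tcp_rot': array([-5.63641464e-01, -3.09013163e+00,  2.65141209e-03]), 'ft_force': array([0.28949076, 0.60315491, 0.82539755]), 'ft_torque': array([-0.00556637,  0.0019753 , -0.04512827]), 'opening': 1.0012803116585507}
{'fx': 362.9761613881682, 'fy': 362.9761613881682, 'cx': 259.25849279826645, 'cy': 189.33347723127514, 'world_to_cam': array([[ 0.40808276,  0.91288714,  0.01027318, -0.23063289],
       [-0.75531043,  0.33127858,  0.56547384,  0.39011221],
       [ 0.51281051, -0.23851957,  0.82470225, -1.17025805],
       [ 0.        ,  0.        ,  0.        ,  1.        ]])}
{'fx': 492.63681926308794, 'fy': 492.63681926308794, 'cx': 260.30672032995363, 'cy': 195.2553581722413, 'world_to_cam': array([[-0.00690194, -0.99994552, -0.00783008,  0.00766035],
       [ 0.98044444, -0.00830698,  0.19662069, -0.58644421],
       [-0.19667502, -0.0063199 ,  0.98044836, -0.9706901 ],
       [ 0.        ,  0.        ,  0.        ,  1.        ]])}
```

View pics/scene0b.png

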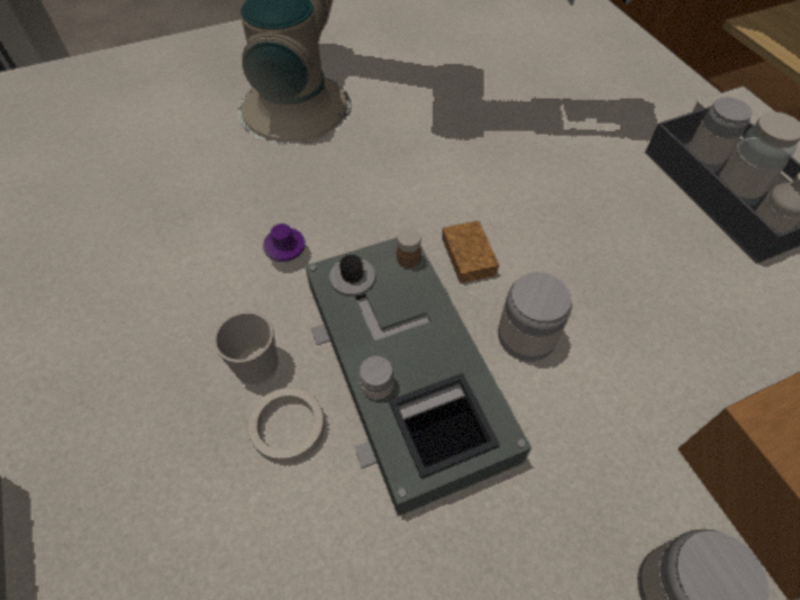

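View pics/top0b.png

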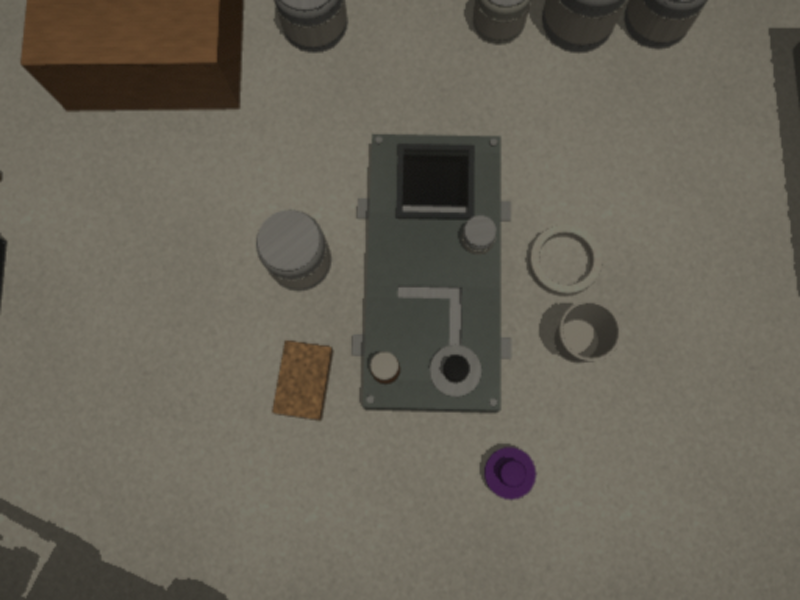

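The damper lies nearly along world x, with the knob at about (456,369) in the 800-px top view and the port at (437,180). I'll enlarge the picture to measure it.

Run:
```python
import cv2
im=cv2.imread("pics/top0.png")
c=im[75:275,215:345]
c=cv2.resize(c,None,fx=4.5,fy=3*1.5,interpolation=cv2.INTER_CUBIC)[:, :]
cv2.imwrite("pics/cropA.png",c[:560]); cv2.imwrite("pics/cropB.png",c[340:])
```

```text
(no output)
```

View pics/cropA.png

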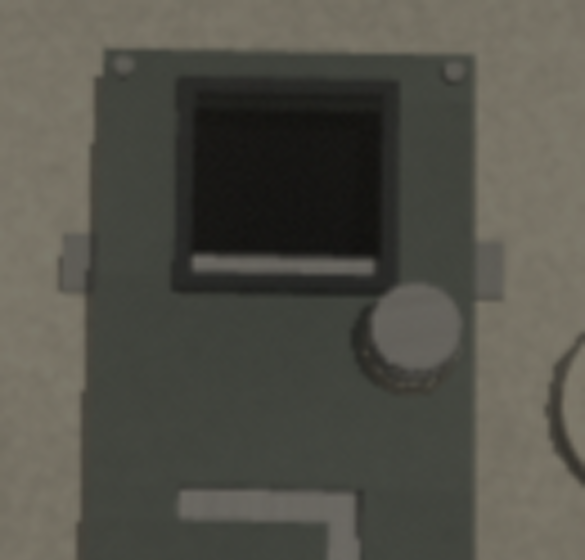

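View pics/cropB.png

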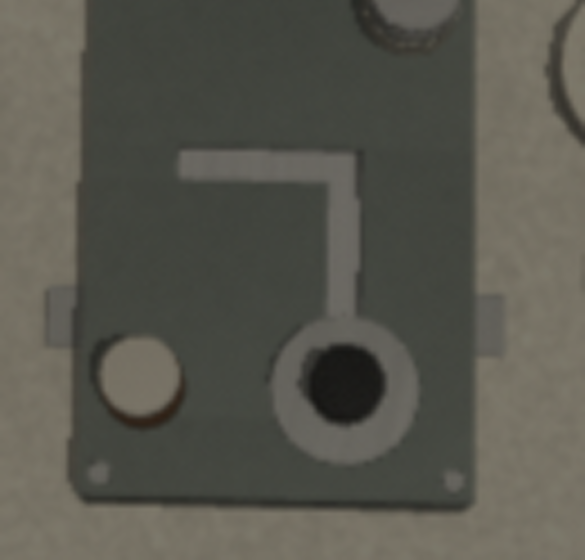

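```bash
cat > h.py <<'E'
import numpy as np
from plant import eyes
def proj(P,n="top"):
    c=eyes.camera_params(n); P=np.atleast_2d(P)
    q=(c["world_to_cam"]@np.c_[P,np.ones(len(P))].T).T[:,:3]
    x,y,z=q[:,0],-q[:,1],-q[:,2]
    return np.c_[c["fx"]*x/z+c["cx"],c["fy"]*y/z+c["cy"]]
def back(uv,z,n="top"):
    c=eyes.camera_params(n);W=c["world_to_cam"];R=W[:3,:3];C=-R.T@W[:3,3]
    d=np.array([(uv[0]-c["cx"])/c["fx"],-(uv[1]-c["cy"])/c["fy"],-1]);d=R.T@d
    return C+d*(z-C[2])/d[2]
E
python3 - <<'E'
from h import *
from scipy.optimize import least_squares
A=lambda u,v:(215+u/4.5-.4,75+v/4.5-.4)
B=lambda u,v:A(u,v+340)
L=np.array([[190,90],[190,-90],[-190,-90],[-190,90],[-27,-38],[-43,-22],[-27,48],[-43,48]])/1000.
P=np.array([A(105,50),A(474,55),B(473,503),B(75,493),A(357,491),A(328,521),A(179,489),A(178,521)])
W=np.array([back(p,.06) for p in P])
def T(p,l): 
    c,s=np.cos(p[2]),np.sin(p[2]); return l@np.array([[c,s],[-s,c]])+p[:2]
r=least_squares(lambda p:(T(p,L)-W[:,:2]).ravel(),[.5,0,0],loss="soft_l1",f_scale=.002)
p=r.x;print(p);print(np.round((T(p,L)-W[:,:2])*1000,1))
for n,l in dict(start=[-.145,-.03],corner=[-.035,-.03],end=[-.035,.04],port=[.12,0]).items(): print(n,T(p,np.array([l])))
k=back(B(346,390),.068)[:2];c,s=np.cos(p[2]),np.sin(p[2])
d=lambda k:np.array([[c,s],[-s,c]])@(k-p[:2])
print("sel",k,d(k),"knobtop",d(back(B(346,385),.098)[:2]), "rad",73/4.5/492*.9)
for n,q,z in(("jar",B(140,375),.115),("tin",A(416,326),.105)): w=back(q,z)[:2];print(n,w,d(w))
print("blade edge",d(back(A(284,257),.048)[:2]))
E
```

```text
[ 0.63877432 -0.03280501 -0.03146684]
[[ 1.1  0.9]
 [-0.2 -0.3]
 [-1.2 -0.4]
 [-1.3  0. ]
 [ 0.4 -2.5]
 [-0.9  0.2]
 [ 1.4  0.6]
 [ 0.7  0.6]]
start [[ 0.49290225 -0.05822821]]
corner [[ 0.60284779 -0.061689  ]]
end [[0.60505011 0.00827635]]
port [[ 0.75871491 -0.0365804 ]]
sel [ 0.49780598 -0.05970564] [-0.14005221 -0.03132242] knobtop [-0.14131904 -0.02971166] rad 0.029674796747967476
jar [0.49963989 0.03164904] [-0.14109338  0.06004474]
tin [ 0.67612701 -0.09271877] [ 0.03921919 -0.05870893]
blade edge [0.08981367 0.00019973]
```

Emit:
servo_tool:
  increments:
    - [[0,-0.1,-0.1,0,0,0,0],[0,-0.22,-0.23,0,0,0,0],[0,-0.35,-0.36,0,0,0,0],[0,-0.48,-0.5,0,0,0,0],[0,-0.61,-0.63,0,0,0,0],[0,-0.72,-0.74,0,0,0,0],[0,-0.75,-0.78,0,0,0,0],[0,-0.75,-0.78,0,0,0,0]]
  grip_force: 20

```text
time: 0.77
tool_pos: [0.2885, 0.3373, 0.1848]
tcp_rot: [-0.569, -3.089, 0.001]
ft_force: [0.1, 0.4, 0.3]
opening: 0.468
```

Emit:
servo_tool:
  increments:
    - [[0,-0.1,-0.1,0,0,0,0],[0,-0.22,-0.23,0,0,0,0],[0,-0.35,-0.36,0,0,0,0],[0,-0.48,-0.5,0,0,0,0],[0,-0.61,-0.63,0,0,0,0],[0,-0.72,-0.74,0,0,0,0],[0,-0.75,-0.78,0,0,0,0],[0,-0.75,-0.78,0,0,0,0]]

```text
time: 1.43
tool_pos: [0.3748, 0.1397, 0.1848]
tcp_rot: [0.568, 3.09, 0.001]
ft_force: [-0.8, 0.3, 0.5]
opening: 0.007
```

```bash
cat >> h.py <<'E'
from scipy.spatial.transform import Rotation as Ro
from plant import sensors
p0=np.array([.63877,-.03281]);yaw=-.0315
EX=np.array([np.cos(yaw),np.sin(yaw),0]);EY=np.array([-np.sin(yaw),np.cos(yaw),0])
def W(x,y,z): return np.r_[p0,0]+x*EX+y*EY+np.array([0,0,z])
def D(w): d=np.array(w)-np.r_[p0,0]; return np.array([d@EX,d@EY,d[2]])
def Rt(tilt_x=0,tilt_y=0):
    # tool x=-EX, y=EY, z=down; tilt: tip leads along +ex (tilt_x) / +ey (tilt_y), degrees
    R=Ro.from_matrix(np.c_[-EX,EY,[0,0,-1]])
    w=EY*(-np.radians(tilt_x))+EX*np.radians(tilt_y)
    return Ro.from_rotvec(w)*R
def plan(x,y,z,R):
    s=sensors.sense();R0=Ro.from_rotvec(s["tcp_rot"]);t=s["tool_pos"]
    sh=R0.inv().apply(W(x,y,z)-t)/.2; rv=(R0.inv()*R).as_rotvec()/(2*np.pi)
    print("t",s["time"],"D mm",np.round(D(t)*1e3,1),"F",np.round(s["ft_force"],1),"open",s["opening"])
    print("tool z in damper",np.round([R0.apply([0,0,1])@EX,R0.apply([0,0,1])@EY],3))
    print("shift",np.round(sh,4),"turn",np.round(rv,4),"tx,ty world",)
    for n,v in(("dx",EX),("dy",EY),("dz",np.array([0,0,1]))): print(n,"1mm",np.round(R0.inv().apply(v)*.001/.2,5))
E
python3 - <<'E'
from h import *
plan(-.1775,-.03,.13,Rt(5,0)); print(Rt(5,0).apply([0,0,1]))
E
```

```text
t 1.4333 D mm [-269.2  164.1  184.8] F [-0.8  0.3  0.5] open 0.007092441464306733
tool z in damper [0. 0.]
shift [-0.7501 -0.7681  0.2736] turn [-0.0022 -0.0137 -0.0528] tx,ty world
dx 1mm [-0.00473  0.00163  0.     ]
dy 1mm [0.00163 0.00473 0.     ]
dz 1mm [-0.     0.    -0.005]
[ 0.08711251 -0.00274495 -0.9961947 ]
```

Emit:
servo_tool:
  increments:
    - [[0,-0.1,-0.1,0,0,0,-0.01],[0,-0.22,-0.23,0.0,-0.0005,-0.003,-0.02],[0,-0.35,-0.36,0.05,-0.001,-0.006,-0.03],[0,-0.48,-0.5,0.12,-0.0015,-0.009,-0.04],[0,-0.61,-0.63,0.19,-0.002,-0.012,-0.05],[0,-0.72,-0.74,0.25,-0.0022,-0.0137,-0.0528],[0,-0.75,-0.768,0.273,-0.0022,-0.0137,-0.0528],[0,-0.75,-0.768,0.273,-0.0022,-0.0137,-0.0528]]

```text
time: 2.1
tool_pos: [0.4602, -0.0561, 0.1289]
tcp_rot: [0.048, 3.057, 0.0]
ft_force: [0.2, -0.0, 0.1]
opening: 0.006
```

Run:
```python
from h import *
import cv2
plan(-.1775,-.03,.0715,Rt(5,0))
im=eyes.capture("scene")[130:330,180:350]; cv2.imwrite("pics/s1.png",cv2.resize(im[:,:,::-1],None,fx=3,fy=3,interpolation=cv2.INTER_CUBIC))
```

```text
t 2.1 D mm [-177.7  -28.9  128.9] F [ 0.2 -0.   0.1] open 0.005551251780436663
tool z in damper [0.084 0.001]
shift [ 0.0231 -0.0059  0.2862] turn [ 0.0002 -0.0004  0.0001] tx,ty world
dx 1mm [-0.00498 -0.       0.00042]
dy 1mm [-0.e+00  5.e-03  1.e-05]
dz 1mm [-4.20e-04  1.00e-05 -4.98e-03]
```

View pics/s1.png

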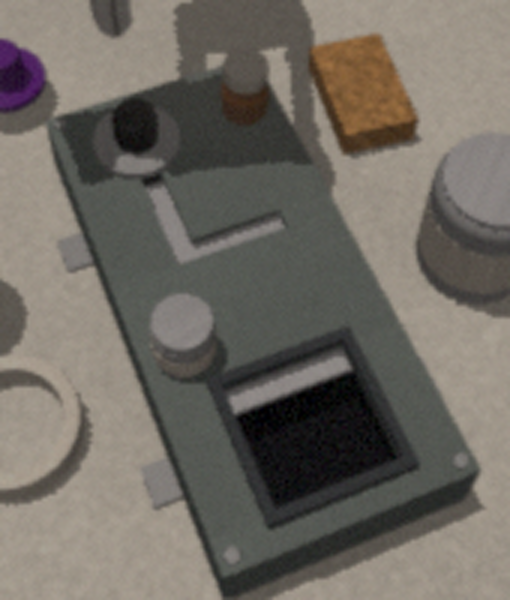

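The scene crop shows the shut fingertip at (110,15), behind the knob at (135,125). Everything else is where it was. I'll descend now.

Emit:
servo_tool:
  increments:
    - [[0,0.006,-0.0015,0.07,0,0,0],[0,0.012,-0.003,0.14,0,0,0],[0,0.018,-0.005,0.21,0,0,0],[0,0.021,-0.006,0.26,0,0,0],[0,0.023,-0.006,0.28,0,0,0],[0,0.023,-0.006,0.284,0,0,0],[0,0.023,-0.006,0.284,0,0,0]]

```text
time: 2.73
tool_pos: [0.4603, -0.0564, 0.0738]
tcp_rot: [0.042, 3.054, -0.002]
ft_force: [0.7, 0.4, -1.2]
opening: 0.004
```

Run:
```python
from h import *
import cv2
plan(-.06,-.03,.0715,Rt(5,0))
for n,(r0,r1,c0,c1) in dict(scene=(130,230,180,300),top=(200,290,220,350)).items():
    im=eyes.capture(n)[r0:r1,c0:c1]; cv2.imwrite(f"pics/{n}2.png",cv2.resize(im[:,:,::-1],None,fx=5,fy=5,interpolation=cv2.INTER_CUBIC))
```

```text
t 2.7333 D mm [-177.6  -29.2   73.8] F [ 0.7  0.4 -1.2] open 0.004421993597972999
tool z in damper [0.087 0.   ]
shift [-0.5849 -0.0067  0.0629] turn [0.     0.     0.0007] tx,ty world
dx 1mm [-4.98e-03 -2.00e-05  4.40e-04]
dy 1mm [-2.e-05  5.e-03  0.e+00]
dz 1mm [-0.00044 -0.      -0.00498]
```

View pics/scene2.png

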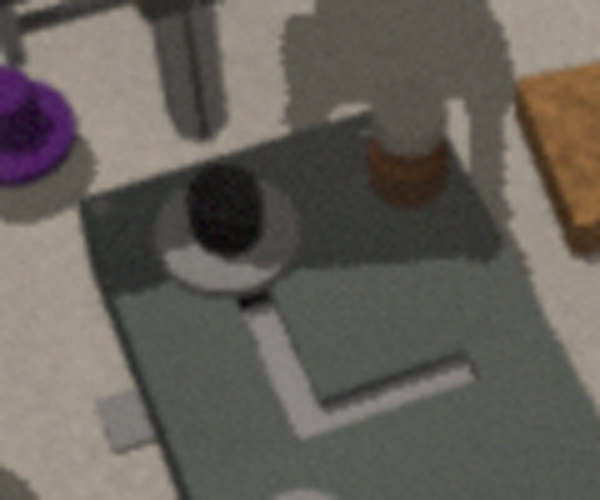

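View pics/top2.png

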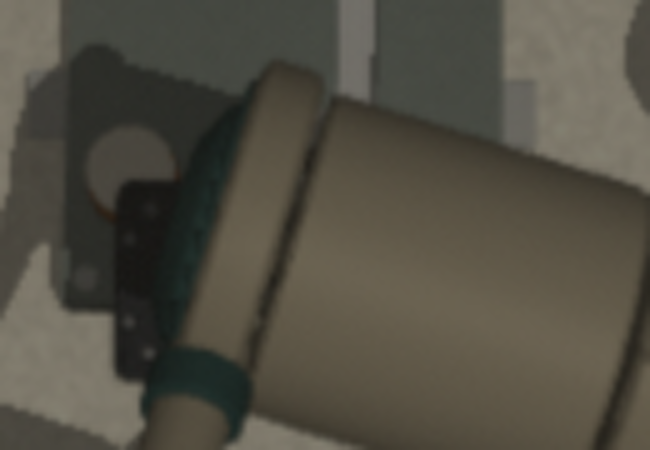

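Run:
```python
from h import *
s=sensors.sense()
q=(proj(s["tool_pos"],"scene")[0]-[180,130])*5;print("tip",q)
for x in(-.1775+.008,): print((proj(W(-.1405,-.03,.098),"scene")[0]-[180,130])*5,(proj(W(-.1405,-.03,.068),"scene")[0]-[180,130])*5)
```

```text
tip [197.77319423 158.99667788]
[219.47490244 184.94833682] [223.98907417 224.64617154]
```

Run:
```python
from h import *
import cv2
s=sensors.sense()
im=eyes.capture("scene")[:,:,::-1].copy()
im=np.clip(im*1.5,0,255).astype(np.uint8)
o=np.array([195,115]);c=cv2.resize(im[115:185,195:265],None,fx=8,fy=8,interpolation=cv2.INTER_NEAREST)
t=s["tool_pos"];R=Ro.from_rotvec(s["tcp_rot"])
for l in ([0,0,0],[-.008,.0125,0],[-.008,-.0125,0],[.008,.0125,0],[.008,-.0125,0],[0,0,-.019]):
    q=((proj(t+R.apply(l),"scene")[0]-o+.5)*8).astype(int);cv2.circle(c,tuple(int(v) for v in q),3,(0,0,255),-1)
cv2.imwrite("pics/s3.png",c)
```

```text
(no output)
```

View pics/s3.png

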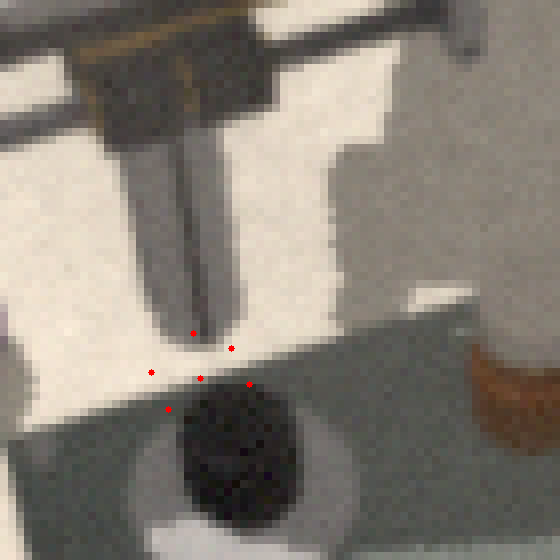

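Emit:
servo_tool:
  increments:
    - [[0,0.001,-0.004,0.01,0,0,0],[0,-0.01,-0.004,0.017,0,0,0],[0,-0.025,-0.004,0.018,0,0,0],[0,-0.04,-0.004,0.0195,0,0,0],[0,-0.04,-0.004,0.0195,0,0,0]]

```text
time: 3.3
tool_pos: [0.4693, -0.059, 0.0702]
tcp_rot: [0.044, 3.053, -0.003]
ft_force: [0.3, -0.2, -0.7]
opening: 0.006
```

```bash
cat > v.py <<'E'
from h import *
import cv2,sys
def snap(name,r0=115,c0=195,n=70,f=8,mark=True):
    s=sensors.sense()
    im=eyes.capture("scene")[:,:,::-1].copy()
    im=np.clip(im*1.5,0,255).astype(np.uint8)
    o=np.array([c0,r0]);c=cv2.resize(im[r0:r0+n,c0:c0+n],None,fx=f,fy=f,interpolation=cv2.INTER_NEAREST)
    t=s["tool_pos"];R=Ro.from_rotvec(s["tcp_rot"])
    if mark:
      for l in ([0,0,0],[0,0,-.019]):
        q=((proj(t+R.apply(l),"scene")[0]-o+.5)*f).astype(int);cv2.circle(c,tuple(int(v) for v in q),3,(0,0,255),-1)
    cv2.imwrite(name,c)
E
python3 - <<'E'
from v import *
snap("pics/s4.png");plan(-.1655,-.03,.07,Rt(5,0))
E
```

```text
t 3.35 D mm [-169.1  -31.5   70.1] F [-0.7  0.2  0.4] open 0.0035058156027476554
tool z in damper [ 0.087 -0.   ]
shift [-0.0177  0.0073  0.0021] turn [-0.0001 -0.      0.0004] tx,ty world
dx 1mm [-4.98e-03 -1.00e-05  4.30e-04]
dy 1mm [-1.e-05  5.e-03 -0.e+00]
dz 1mm [-0.00043 -0.      -0.00498]
```

View pics/s4.png

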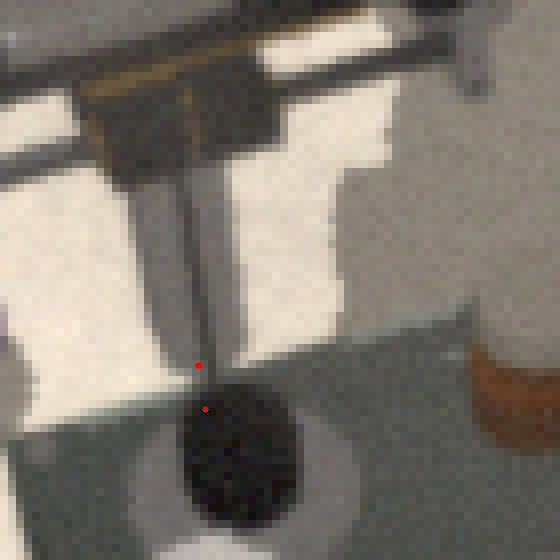

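Emit:
servo_tool:
  increments:
    - [[0,-0.015,0.005,0.0013,0,0,0],[0,-0.03,0.006,0.0026,0,0,0],[0,-0.045,0.006,0.004,0,0,0],[0,-0.06,0.006,0.0052,0,0,0],[0,-0.075,0.006,0.0065,0,0,0],[0,-0.09,0.006,0.0078,0,0,0],[0,-0.1,0.006,0.0086,0,0,0]]

```text
time: 3.93
tool_pos: [0.4889, -0.0581, 0.07]
tcp_rot: [0.044, 3.054, -0.003]
ft_force: [-2.5, 0.4, -0.9]
opening: 0.009
```

Run:
```python
from v import *
snap("pics/s5.png");plan(-.1655,-.03,.07,Rt(5,0))
```

```text
t 3.9833 D mm [-148.4  -30.1   70. ] F [-0.2  0.8 -1.5] open 0.0038401116403017897
tool z in damper [ 0.088 -0.   ]
shift [ 0.0851  0.0008 -0.0073] turn [-0.      0.0001  0.0004] tx,ty world
dx 1mm [-4.98e-03 -1.00e-05  4.40e-04]
dy 1mm [-1.e-05  5.e-03 -0.e+00]
dz 1mm [-0.00044 -0.      -0.00498]
```

View pics/s5.png

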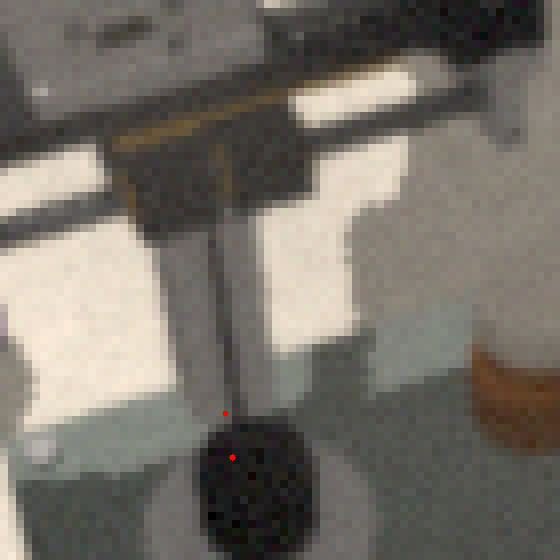

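The knob slides ahead of the fingertip, upright, now at (258,490) in the crop. I'll keep pushing.

Emit:
servo_tool:
  increments:
    - [[0,-0.025,0,0.0022,0,0,0],[0,-0.05,0,0.0044,0,0,0],[0,-0.075,0,0.0066,0,0,0],[0,-0.1,0,0.0088,0,0,0],[0,-0.125,0,0.011,0,0,0],[0,-0.15,0,0.0132,0,0,0],[0,-0.175,0,0.0154,0,0,0],[0,-0.2,0,0.0175,0,0,0]]

```text
time: 4.65
tool_pos: [0.5289, -0.0593, 0.07]
tcp_rot: [0.044, 3.055, -0.003]
ft_force: [-4.1, -0.9, 1.2]
opening: 0.004
```

Run:
```python
from v import *
snap("pics/s6.png",130,190,140,4);plan(-.065,-.03,.07,Rt(5,0))
```

```text
t 4.7 D mm [-107.3  -30.1   70.2] F [ 0.1 -0.3  0.1] open 0.005799449695322754
tool z in damper [ 0.089 -0.   ]
shift [-0.2104  0.      0.0198] turn [-0.0001  0.0003  0.0004] tx,ty world
dx 1mm [-4.98e-03 -1.00e-05  4.40e-04]
dy 1mm [-1.e-05  5.e-03 -0.e+00]
dz 1mm [-0.00044 -0.      -0.00498]
```

View pics/s6.png

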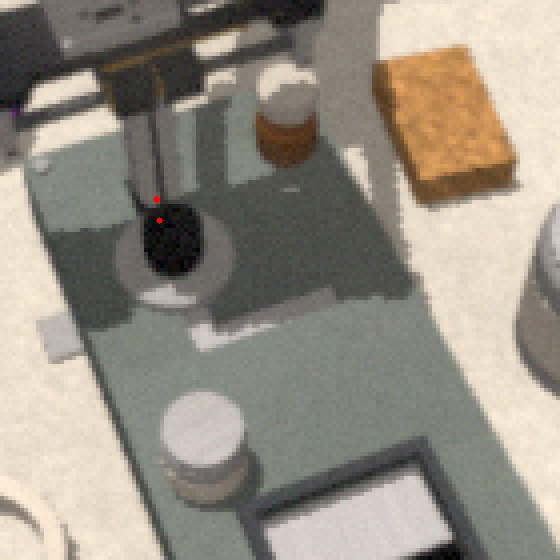

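The blade now covers more than half of the port, the knob is at (172,240), and the jar and tin have not moved. Pushing on.

Emit:
servo_tool:
  increments:
    - [[0,-0.025,0,0.0022,0,0,0],[0,-0.05,0,0.0044,0,0,0],[0,-0.075,0,0.0066,0,0,0],[0,-0.1,0,0.0088,0,0,0],[0,-0.125,0,0.011,0,0,0],[0,-0.15,0,0.0132,0,0,0],[0,-0.175,0,0.0154,0,0,0],[0,-0.2,0,0.0175,0,0,0]]

```text
time: 5.37
tool_pos: [0.5693, -0.0605, 0.07]
tcp_rot: [0.044, 3.054, -0.003]
ft_force: [-4.7, -0.9, 1.9]
opening: 0.004
```

Run:
```python
from v import *
snap("pics/s7.png",130,190,140,4);plan(-.058,-.03,.07,Rt(5,0))
```

```text
t 5.4167 D mm [-66.9 -29.9  70.2] F [-0.9 -0.6  0.1] open 0.00290907573063685
tool z in damper [ 0.089 -0.   ]
shift [-0.0443 -0.0007  0.0048] turn [-0.      0.0003  0.0004] tx,ty world
dx 1mm [-4.98e-03 -1.00e-05  4.50e-04]
dy 1mm [-1.e-05  5.e-03 -0.e+00]
dz 1mm [-0.00045 -0.      -0.00498]
```

View pics/s7.png

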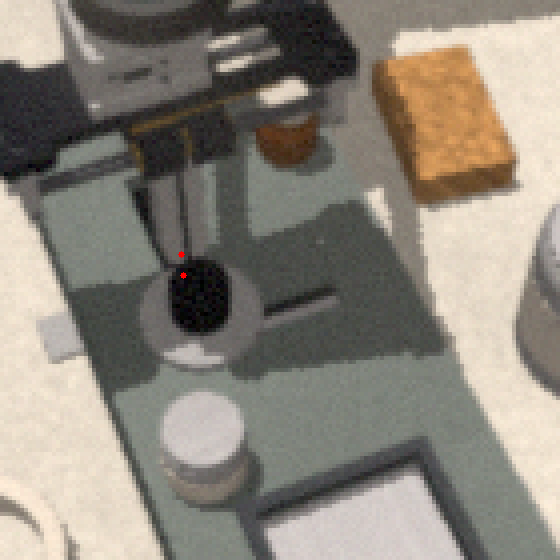

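Emit:
servo_tool:
  increments:
    - [[0,-0.007,0,0.0006,0,0,0],[0,-0.013,0,0.001,0,0,0],[0,-0.019,0,0.0016,0,0,0],[0,-0.025,0,0.0022,0,0,0],[0,-0.031,0,0.0027,0,0,0],[0,-0.036,0,0.003,0,0,0]]

```text
time: 5.92
tool_pos: [0.5759, -0.0605, 0.0701]
tcp_rot: [0.044, 3.054, -0.002]
ft_force: [-3.5, -0.2, 0.2]
opening: 0.004
```

Emit:
servo_tool:
  increments:
    - [[0,-0.005,0,0.0004,0,0,0],[0,-0.01,0,0.0008,0,0,0]]

```text
time: 6.08
tool_pos: [0.5779, -0.0606, 0.0701]
tcp_rot: [0.044, 3.055, -0.002]
ft_force: [-2.5, 0.7, 1.6]
opening: 0.003
```

Run:
```python
from v import *
snap("pics/s8.png",150,195,130,4);plan(-.058,-.03,.07,Rt(5,0))
```

```text
t 6.1333 D mm [-59.6 -29.7  70.1] F [-3.4 -0.1  0.9] open 0.0032239183298124795
tool z in damper [ 0.087 -0.   ]
shift [-0.008  -0.0014  0.0013] turn [-0.     -0.      0.0004] tx,ty world
dx 1mm [-4.98e-03 -1.00e-05  4.40e-04]
dy 1mm [-1.e-05  5.e-03 -0.e+00]
dz 1mm [-0.00044 -0.      -0.00498]
```

View pics/s8.png

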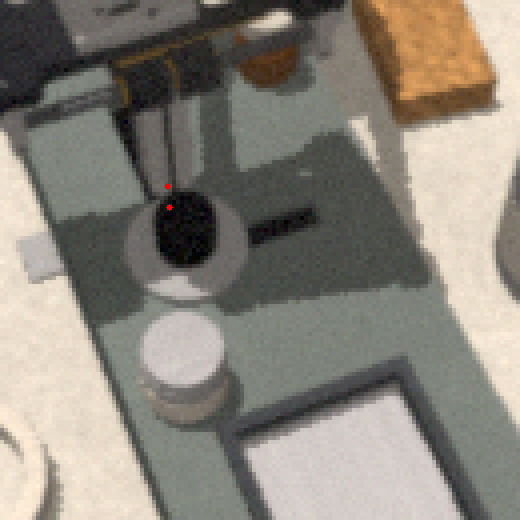

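Short leg slot is now dark, so the blade's rear edge is past it. I'll press on gently until the knob meets the end wall.

Emit:
servo_tool:
  increments:
    - [[0,-0.005,0,0.0004,0,0,0],[0,-0.01,0,0.0008,0,0,0]]

```text
time: 6.3
tool_pos: [0.5798, -0.0607, 0.0701]
tcp_rot: [0.044, 3.055, -0.002]
ft_force: [-2.8, -0.7, 1.3]
opening: 0.007
```

Emit:
servo_tool:
  increments:
    - [[0,-0.004,0,0.0004,0,0,0],[0,-0.006,0,0.0006,0,0,0]]

```text
time: 6.47
tool_pos: [0.5813, -0.0608, 0.0701]
tcp_rot: [0.044, 3.054, -0.003]
ft_force: [-2.7, 0.0, 1.0]
opening: 0.006
```

Emit:
servo_tool:
  increments:
    - [[0,-0.003,0,0.0003,0,0,0],[0,-0.005,0,0.0005,0,0,0]]

```text
time: 6.63
tool_pos: [0.5821, -0.0608, 0.0701]
tcp_rot: [0.044, 3.054, -0.003]
ft_force: [-3.0, 0.2, 1.6]
opening: -0.001
```

Emit:
servo_tool:
  increments:
    - [[0,-0.003,0,0.0003,0,0,0],[0,-0.005,0,0.0005,0,0,0]]

```text
time: 6.8
tool_pos: [0.5826, -0.0608, 0.07]
tcp_rot: [0.044, 3.056, -0.003]
ft_force: [-5.4, 0.5, 2.6]
opening: 0.003
```

Emit:
servo_tool:
  increments:
    - [[0,-0.003,0,0.0003,0,0,0],[0,-0.005,0,0.0005,0,0,0]]

```text
time: 6.97
tool_pos: [0.5826, -0.0608, 0.07]
tcp_rot: [0.044, 3.057, -0.003]
ft_force: [-7.6, -0.4, 4.3]
opening: 0.003
```

Run:
```python
from v import *
snap("pics/s9.png",150,195,130,4);plan(-.063,-.03,.07,Rt(5,0))
```

```text
t 7.0167 D mm [-55.2 -29.8  70. ] F [-6.3  0.1  4. ] open 0.004170824267661698
tool z in damper [ 0.084 -0.   ]
shift [ 0.0387 -0.0011 -0.0033] turn [-0.     -0.0005  0.0005] tx,ty world
dx 1mm [-4.98e-03 -1.00e-05  4.20e-04]
dy 1mm [-1.e-05  5.e-03 -0.e+00]
dz 1mm [-0.00042 -0.      -0.00498]
```

View pics/s9.png

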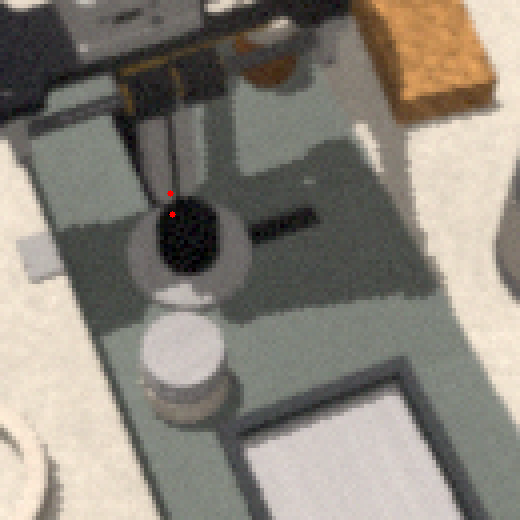

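Wall reached: the force rose to 7 N with no further travel, and the port is covered. Next I back off, lift, and go round to the -y side.

Emit:
servo_tool:
  increments:
    - [[0,0.03,0,-0.003,0,0,0],[0,0.06,0,-0.008,0,0,0],[0,0.075,0,-0.05,0,0,0],[0,0.07,0,-0.14,0,0,0],[0,0.06,0,-0.23,0,0,0],[0,0.055,0,-0.25,0,0,0],[0,0.055,0,-0.25,0,0,0]]

```text
time: 7.6
tool_pos: [0.5709, -0.0609, 0.1212]
tcp_rot: [0.044, 3.049, -0.004]
ft_force: [-0.3, 0.5, 0.0]
opening: 0.004
```

Run:
```python
from v import *
plan(-.034,-.069,.12,Rt(0,5))
snap("pics/s10.png",150,195,130,4)
```

```text
t 7.6 D mm [-66.9 -30.2 121.2] F [-0.3  0.5  0. ] open 0.004264262343218476
tool z in damper [ 0.093 -0.001]
shift [-0.1629 -0.1945  0.0216] turn [-0.0141  0.0147  0.0011] tx,ty world
dx 1mm [-4.98e-03 -1.00e-05  4.60e-04]
dy 1mm [-1.e-05  5.e-03 -1.e-05]
dz 1mm [-4.60e-04 -1.00e-05 -4.98e-03]
```

View pics/s10.png

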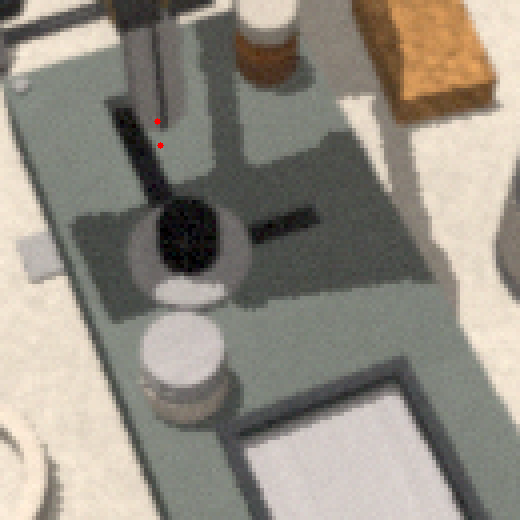

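Slot empty behind the knob, which sits upright at the corner (188,235). The tin at (183,350) hasn't moved.

Emit:
servo_tool:
  increments:
    - [[0,-0.01,-0.04,0.0,-0.003,0.003,0],[0,-0.03,-0.09,0.003,-0.006,0.006,0],[0,-0.07,-0.14,0.008,-0.01,0.01,0.0005],[0,-0.11,-0.18,0.014,-0.013,0.013,0.001],[0,-0.15,-0.194,0.02,-0.014,0.0147,0.001],[0,-0.163,-0.1945,0.0216,-0.0141,0.0147,0.0011],[0,-0.163,-0.1945,0.0216,-0.0141,0.0147,0.0011]]

```text
time: 8.23
tool_pos: [0.6004, -0.1003, 0.1159]
tcp_rot: [-0.051, -3.132, -0.14]
ft_force: [0.1, 0.4, -0.5]
opening: 0.0
```

Run:
```python
from v import *
plan(-.034,-.069,.070,Rt(0,5))
snap("pics/s11.png",150,195,130,4)
```

```text
t 8.2333 D mm [-36.2 -68.7 115.9] F [ 0.1  0.4 -0.5] open 0.00011190738957851846
tool z in damper [-0.007  0.089]
shift [-0.0127 -0.0218  0.2285] turn [ 0.0003 -0.0012 -0.0002] tx,ty world
dx 1mm [-5.e-03  1.e-05 -4.e-05]
dy 1mm [0.      0.00498 0.00044]
dz 1mm [ 4.00e-05  4.40e-04 -4.98e-03]
```

View pics/s11.png

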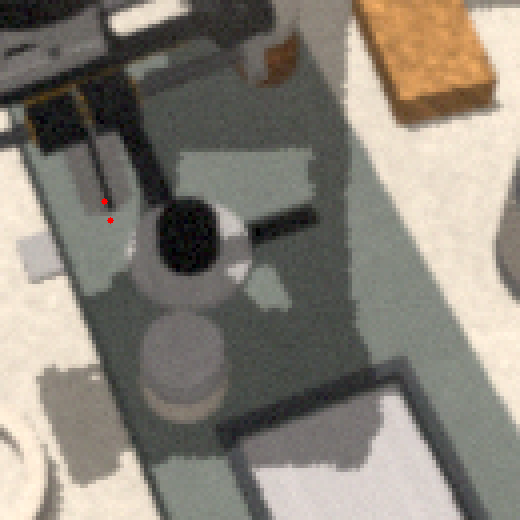

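Fingertip at (108,212), level with the knob's -y side and clear of it. I'll descend.

Emit:
servo_tool:
  increments:
    - [[0,-0.005,-0.007,0.06,0,0,0],[0,-0.01,-0.014,0.12,0,-0.001,0],[0,-0.012,-0.019,0.18,0,-0.001,0],[0,-0.012,-0.0215,0.215,0,-0.001,0],[0,-0.012,-0.022,0.226,0,-0.001,0],[0,-0.012,-0.022,0.227,0,-0.001,0],[0,-0.012,-0.022,0.227,0,-0.001,0]]

```text
time: 8.87
tool_pos: [0.6027, -0.1005, 0.0723]
tcp_rot: [0.05, 3.136, 0.138]
ft_force: [0.9, 0.4, -0.5]
opening: 0.009
```

Run:
```python
from v import *
plan(-.034,-.053,.070,Rt(0,5))
snap("pics/s12.png",150,195,130,4)
```

```text
t 8.8667 D mm [-33.9 -68.8  72.3] F [ 0.9  0.4 -0.5] open 0.00919670227490574
tool z in damper [0.001 0.088]
shift [0.0003 0.0775 0.0183] turn [ 0.0001  0.0002 -0.    ] tx,ty world
dx 1mm [-5.e-03  0.e+00  1.e-05]
dy 1mm [0.      0.00498 0.00044]
dz 1mm [-1.00e-05  4.40e-04 -4.98e-03]
```

View pics/s12.png

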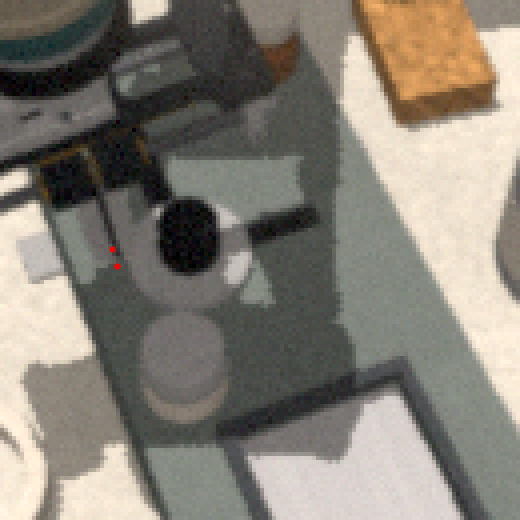

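Emit:
servo_tool:
  increments:
    - [[0,0,0.015,0.006,0,0,0],[0,0,0.03,0.011,0,0,0],[0,0,0.045,0.013,0,0,0],[0,0,0.06,0.0143,0,0,0],[0,0,0.075,0.0156,0,0,0],[0,0,0.09,0.017,0,0,0],[0,0,0.105,0.0182,0,0,0],[0,0,0.12,0.0195,0,0,0]]

```text
time: 9.58
tool_pos: [0.6034, -0.0768, 0.0702]
tcp_rot: [0.05, 3.136, 0.137]
ft_force: [-0.1, -2.1, -0.0]
opening: 0.0
```

Run:
```python
from v import *
plan(-.034,-.0,.070,Rt(0,5))
snap("pics/s13.png",150,195,130,4)
```

```text
t 9.5833 D mm [-34.  -45.1  70.2] F [-0.1 -2.1 -0. ] open 0.00047109602067743665
tool z in damper [0.001 0.087]
shift [2.000e-04 2.245e-01 2.040e-02] turn [-0.      0.0001 -0.0001] tx,ty world
dx 1mm [-0.005  0.     0.   ]
dy 1mm [0.      0.00498 0.00044]
dz 1mm [-0.       0.00044 -0.00498]
```

View pics/s13.png

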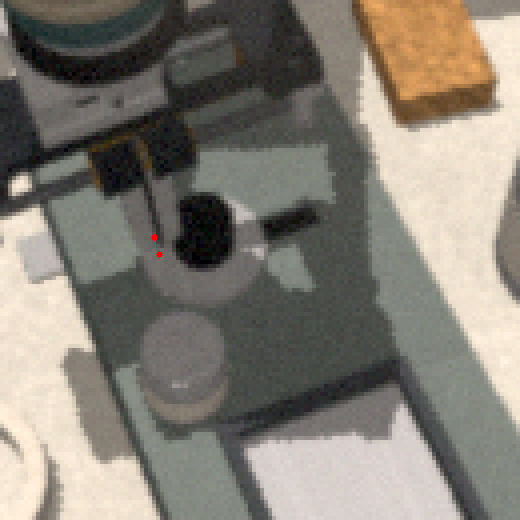

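The knob has rounded the corner, from (188,235) to (205,230), and the blade has stayed shut. On along the short leg.

Emit:
servo_tool:
  increments:
    - [[0,0,0.02,0.0018,0,0,0],[0,0,0.045,0.004,0,0,0],[0,0,0.07,0.006,0,0,0],[0,0,0.095,0.0083,0,0,0],[0,0,0.12,0.0105,0,0,0],[0,0,0.145,0.0127,0,0,0],[0,0,0.17,0.015,0,0,0],[0,0,0.195,0.017,0,0,0]]

```text
time: 10.3
tool_pos: [0.6026, -0.0393, 0.0707]
tcp_rot: [-0.048, -3.137, -0.131]
ft_force: [-6.4, -8.7, 7.3]
opening: 0.001
```

Emit:
servo_tool:
  increments:
    - [[0,0,0.012,0.001,0,0,0],[0,0,0.024,0.002,0,0,0],[0,0,0.036,0.003,0,0,0],[0,0,0.048,0.004,0,0,0],[0,0,0.06,0.0052,0,0,0]]

```text
time: 10.72
tool_pos: [0.6023, -0.028, 0.0709]
tcp_rot: [-0.048, -3.136, -0.13]
ft_force: [-7.3, -10.2, 10.1]
opening: 0.003
```

Run:
```python
from v import *
plan(-.034,.014,.070,Rt(0,5))
snap("pics/s14.png",150,195,130,4)
```

```text
t 10.7167 D mm [-36.6   3.6  70.9] F [ -7.3 -10.2  10.1] open 0.002632596250567333
tool z in damper [-0.004  0.082]
shift [-0.013   0.0513  0.0089] turn [-0.0008 -0.0006  0.0001] tx,ty world
dx 1mm [-5.e-03 -0.e+00 -2.e-05]
dy 1mm [-1.00e-05  4.98e-03  4.10e-04]
dz 1mm [ 2.00e-05  4.10e-04 -4.98e-03]
```

View pics/s14.png

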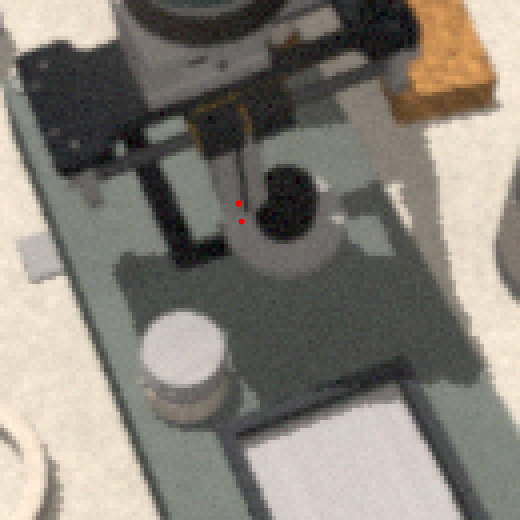

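Fz is +10 N and Fx -7 N, so the fingertip may be bearing on the disc and off-centre. I'll back off a little and look.

Emit:
servo_tool:
  increments:
    - [[0,0,-0.02,-0.003,0,0,0],[0,-0.01,-0.04,-0.012,0,0,0],[0,-0.012,-0.04,-0.012,0,0,0]]

```text
time: 11.02
tool_pos: [0.6082, -0.0331, 0.072]
tcp_rot: [0.052, 3.135, 0.14]
ft_force: [-0.2, -0.0, 0.3]
opening: 0.008
```

Run:
```python
from v import *
plan(-.034,.014,.0725,Rt(0,5))
snap("pics/s15.png",165,235,70,8)
im=eyes.capture("top")[130:230,230:330]; im=np.clip(im*1.5,0,255).astype(np.uint8); cv2.imwrite("pics/t15.png",cv2.resize(im[:,:,::-1],None,fx=5,fy=5,interpolation=cv2.INTER_CUBIC))
```

```text
t 11.0167 D mm [-30.6  -1.2  72. ] F [-0.2 -0.   0.3] open 0.007572696592023945
tool z in damper [0.002 0.089]
shift [0.0172 0.0761 0.0044] turn [ 0.0004  0.0003 -0.0002] tx,ty world
dx 1mm [-5.e-03  1.e-05  1.e-05]
dy 1mm [1.00e-05 4.98e-03 4.50e-04]
dz 1mm [-1.00e-05  4.50e-04 -4.98e-03]
```

View pics/s15.png

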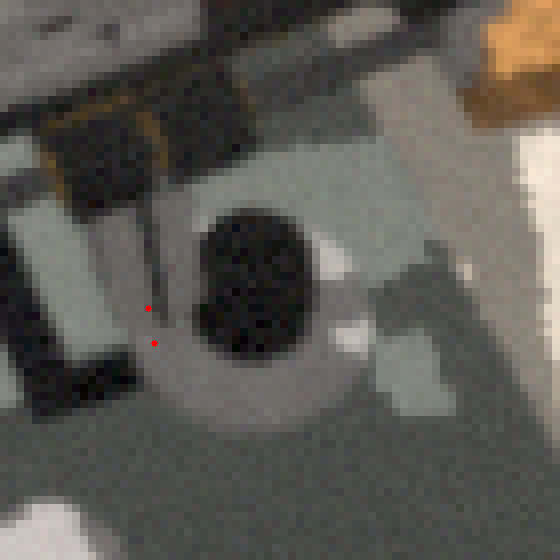

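View pics/t15.png

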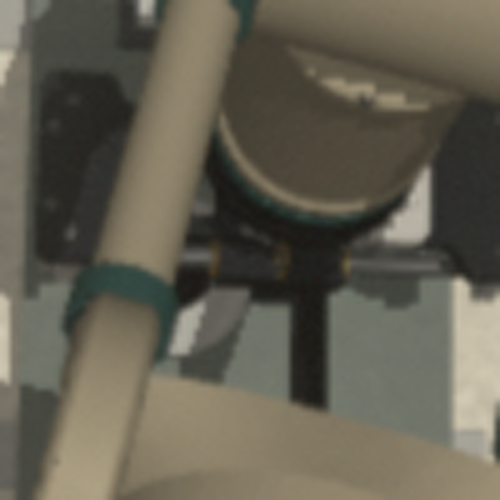

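Run:
```python
from v import *
def pt(x,y,z): return np.round((proj(W(x,y,z),"scene")[0]-[235,165]+.5)*8)
def circ(x,y,z,r): 
    a=np.linspace(0,6.283,60);P=np.array([W(x+r*np.cos(t),y+r*np.sin(t),z) for t in a]);return ((proj(P,"scene")-[235,165]+.5)*8).astype(np.int32)
im=cv2.imread("pics/s15.png")
x,y=-.033,.022
from scipy.optimize import least_squares
for x,y,c in((-.033,.022,(0,0,255)),(-.033,.028,(0,255,0))):
    for z,r in((.098,.017),(.068,.017),(.068,.034),(.06,.034)): cv2.polylines(im,[circ(x,y,z,r)],True,c,1)
cv2.imwrite("pics/s15o.png",im)
```

```text
(no output)
```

View pics/s15o.png

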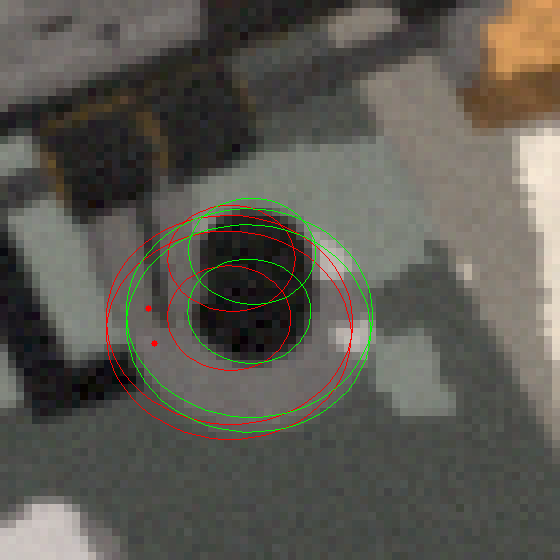

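Green overlay (pin y≈28 mm, disc flat on the plate) fits, so about 14 mm is left. I'll push on, centred and slightly higher.

Emit:
servo_tool:
  increments:
    - [[0,0,0.0125,0.001,0,0,0],[0,0,0.025,0.002,0,0,0],[0,0,0.0375,0.0032,0,0,0],[0,0,0.05,0.0043,0,0,0],[0,0,0.06,0.0053,0,0,0]]

```text
time: 11.53
tool_pos: [0.6075, -0.0215, 0.0718]
tcp_rot: [0.05, 3.136, 0.137]
ft_force: [-0.5, -2.6, -0.4]
opening: 0.007
```

Run:
```python
from v import *
plan(-.034,.014,.0725,Rt(0,5))
```

```text
t 11.5333 D mm [-31.6  10.3  71.8] F [-0.5 -2.6 -0.4] open 0.0070961795958188155
tool z in damper [0.    0.087]
shift [ 0.012   0.0186 -0.002 ] turn [ 0.0001  0.0001 -0.    ] tx,ty world
dx 1mm [-0.005  0.     0.   ]
dy 1mm [0.      0.00498 0.00044]
dz 1mm [-0.       0.00044 -0.00498]
```

Clean 2.6 N push. I'll continue gently to the end.

Emit:
servo_tool:
  increments:
    - [[0,0,0.01,0.0008,0,0,0],[0,0,0.018,0.0015,0,0,0],[0,0,0.025,0.002,0,0,0]]

```text
time: 11.78
tool_pos: [0.6076, -0.0164, 0.0718]
tcp_rot: [0.05, 3.136, 0.138]
ft_force: [0.1, -2.6, 0.2]
opening: 0.006
```

Emit:
servo_tool:
  increments:
    - [[0,0,0.006,0.0005,0,0,0],[0,0,0.01,0.001,0,0,0]]

```text
time: 11.95
tool_pos: [0.6077, -0.0144, 0.0718]
tcp_rot: [0.05, 3.136, 0.138]
ft_force: [-0.0, -2.8, 1.5]
opening: 0.005
```

Emit:
servo_tool:
  increments:
    - [[0,0,0.004,0.0003,0,0,0],[0,0,0.006,0.0005,0,0,0]]

```text
time: 12.12
tool_pos: [0.6078, -0.0133, 0.0719]
tcp_rot: [0.05, 3.136, 0.138]
ft_force: [-0.2, -2.0, -0.0]
opening: 0.003
```

Emit:
servo_tool:
  increments:
    - [[0,0,0.005,0.0004,0,0,0],[0,0,0.008,0.0007,0,0,0]]

```text
time: 12.28
tool_pos: [0.6078, -0.0125, 0.0719]
tcp_rot: [0.05, 3.136, 0.136]
ft_force: [-1.1, -5.1, 1.3]
opening: 0.004
```

Emit:
servo_tool:
  increments:
    - [[0,0,0.004,0.0003,0,0,0],[0,0,0.006,0.0005,0,0,0]]

```text
time: 12.45
tool_pos: [0.608, -0.0121, 0.0722]
tcp_rot: [0.05, 3.136, 0.134]
ft_force: [-1.3, -7.8, 2.9]
opening: 0.006
```

Emit:
servo_tool:
  increments:
    - [[0,0,0.004,0.0003,0,0,0],[0,0,0.006,0.0005,0,0,0]]

```text
time: 12.62
tool_pos: [0.6081, -0.0117, 0.0724]
tcp_rot: [0.049, 3.136, 0.132]
ft_force: [-2.7, -9.2, 3.4]
opening: 0.005
```

The force has climbed to 9 N with the motion stalling, so this is the end wall. I'll back off straight, then lift and look.

Emit:
servo_tool:
  increments:
    - [[0,0,-0.02,-0.002,0,0,0],[0,0,-0.05,-0.005,0,0,0],[0,0,-0.08,-0.03,0,0,0],[0,0.03,-0.11,-0.12,0,0,0],[0,0.08,-0.13,-0.26,0,0,0],[0,0.2,-0.13,-0.4,0,0,0],[0,0.4,-0.13,-0.5,0,0,0],[0,0.5,-0.13,-0.5,0,0,0]]

```text
time: 13.28
tool_pos: [0.5069, -0.041, 0.173]
tcp_rot: [0.051, 3.131, 0.138]
ft_force: [-0.3, 0.2, 0.6]
opening: 0.004
```

Emit:
servo_tool:
  increments:
    - [[0,0.15,0,-0.1,0,0,0],[0,0.3,0,-0.2,0,0,0],[0,0.45,0.1,-0.25,0,0,0],[0,0.6,0.25,-0.25,0,0,0],[0,0.7,0.4,-0.25,0,0,0],[0,0.7,0.6,-0.25,0,0,0],[0,0.7,0.8,-0.25,0,0,0],[0,0.7,0.95,-0.25,0,0,0]]

```text
time: 13.95
tool_pos: [0.3722, 0.1514, 0.2368]
tcp_rot: [0.05, 3.134, 0.143]
ft_force: [0.6, -0.8, -0.3]
opening: 0.005
```

Run:
```python
from v import *
print(sensors.sense()["tool_pos"])
def circ(x,y,z,r,n): 
    a=np.linspace(0,6.283,60);return proj(np.array([W(x+r*np.cos(t),y+r*np.sin(t),z) for t in a]),n)
def rect(n,a,b,c,d,z): return proj(np.array([W(*q,z) for q in((a,b),(c,b),(c,d),(a,d))]),n)
for n,(r0,c0,m,k) in dict(top=(75,215,130,4),scene=(150,200,140,4)).items():
    im=eyes.capture(n)[:,:,::-1]; cv2.imwrite(f"pics/{n}_end.png",im)
    im=np.clip(im*1.5,0,255).astype(np.uint8)[r0:r0+m+20,c0:c0+m]
    im=cv2.resize(im,None,fx=k,fy=k,interpolation=cv2.INTER_CUBIC);cv2.imwrite(f"pics/{n}_e1.png",im)
    for z,r in((.098,.017),(.068,.034)):
        cv2.polylines(im,[((circ(-.033,.042,z,r,n)-[c0,r0]+.5)*k).astype(np.int32)],True,(0,0,255),1)
    cv2.imwrite(f"pics/{n}_e2.png",im)
```

```text
[0.3722254  0.15140339 0.2368305 ]
```

View pics/top_e2.png

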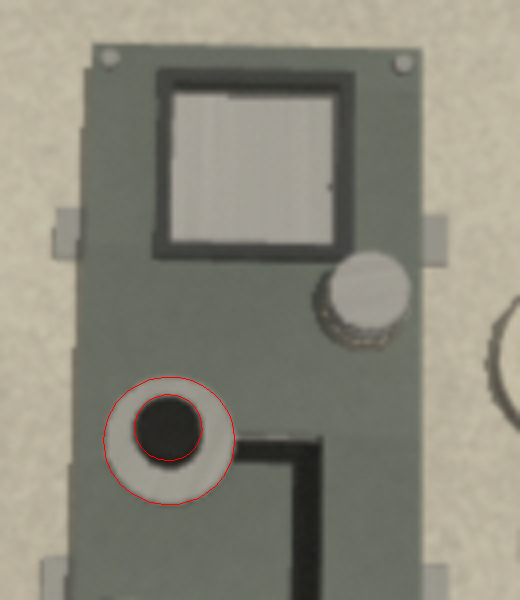

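View pics/scene_e2.png

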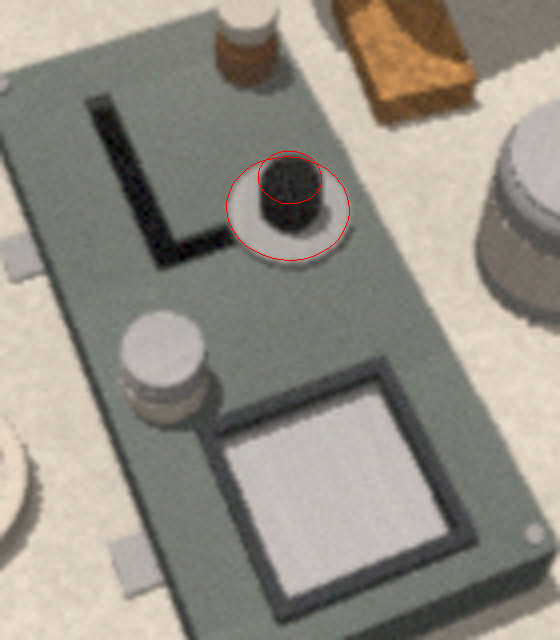

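Both views show the knob flat, matching the overlay for the pin at the slot's end (x≈-33, y≈42 mm), and the port fully covered. I'll check that the other things haven't moved, then hand in.

Run:
```python
import cv2,numpy as np
a,b=[cv2.imread(f"pics/{f}.png") for f in("top0","top_end")]
def m(c0,r0,c1,r1):
    t=a[r0:r1,c0:c1].astype(np.uint8); s=b[r0-6:r1+6,c0-6:c1+6]
    r=cv2.matchTemplate(s,t,cv2.TM_CCOEFF_NORMED);_,v,_,l=cv2.minMaxLoc(r);return l[0]-6,l[1]-6,round(v,3)
for n,q in dict(jar=(234,222,258,248),tin=(292,135,320,164),paint=(162,133,212,186),tape=(337,144,384,190),cup=(355,193,397,233),block=(172,215,214,270),purple=(307,284,345,320)).items(): print(n,m(*q))
```

```text
jar (0, 0, 1.0)
tin (0, 0, 0.999)
paint (0, 0, 0.999)
tape (0, 0, 0.999)
cup (0, 0, 1.0)
block (0, 0, 0.595)
purple (0, 0, 1.0)
```

```bash
python3 -c "
from plant import manip
print(manip.hand_in())"
```

```text
the job is handed in; nothing more can be done
None
```

The port is shut and locked, and I handed the job in at about 14 s of the 48 s allowed. With shut fingertips I pushed the knob along the long leg until it met the end wall. I then lifted the fingers, went round to the -y side and pushed the knob along the short leg to its end wall.

**Final checks:**
- **Knob:** both cameras show it flat on the plate. It matches the overlay for the pin at the very end of the short leg (about x = -33, y = 42 mm on the damper).
- **Blade:** it covers the whole port.
- **Other things:** the jar, both tins, tape, cup and purple look-alike show no shift between the first and last top pictures. The sanding block also shows no shift, but its match score was low (0.6). I put that down to the arm's shadow but did not check it further.
- **Robot:** the arm is clear of everything.

**What went less cleanly:**
- **Short leg:** partway along it, the fingertip load rose to about 10 N upward and 7 N sideways. I backed off, re-centred slightly higher, and it then pushed cleanly at about 2.6 N. The disc sat flat when I checked at that point.
- **Fingertip position:** early on, the fingertip looked up to about 10 mm off its computed position in the scene camera. It was within about 2 pixels later, and it caused no trouble.

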